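# Gauge the leather splitter's gap and bring the magnifier over it

### The arm

A 7-joint arm with a two-finger parallel gripper is mounted at the origin on the work surface. World frame = base frame: x ahead of the robot, y to its left, z up, the work surface at z = 0. Lengths are in m, angles in rad, forces in N, time in s.
With the tool pointing down it reaches from about 0.425 to 0.875 m from the base axis. Payload 4.7 kg.
Tool frame: the origin (TCP) lies at the very end of the fingers, on their centre line; the grasp point (between the pads) lies 19 mm behind it (hold_point_z is the distance from the TCP to the grasp point, in m); z points along the fingers, y is the line along which they close (so a half turn about z gives the same grasp; the last joint's range is limited). The gripper opens to 87 mm and grips with 3 to 60 N. Pads are 19 mm wide; open, the fingers measure 117 mm over their backs; the gripper's body (75 mm by 190 mm) begins 51 mm behind the grasp point.
Start: joints at [-1.273, 0.321, -0.07, 1.45, 0.023, 1.371, -0.057], TCP at [0.182, 0.624, 0.223] pointing down, gripper open.
Joint ranges: [-2.86, 2.86], [-0.3, 2.09], [-1.38, 1.24], [0.06, 2.45], [-1.56, 4.7], [0.09, 2.05], [-2.69, 2.69]. Speed limits (rad/s): [2.57, 2.57, 3.14, 3.14, 3.14, 3.14, 3.14].

### API

Orientations are given as a unit quaternion [w, x, y, z].
In Python, from cell import read_state, read_camera, calibration, sign_off, hold_point_z gives the robot as it stands.
- The arm moves only by the shell command python3 -m crank 'ROWS'. ROWS is JSON, a list of rows, each a list of 3 entries, a list of its own where there are three numbers: the finger opening in m, from 0 to 0.087, then the shift along the tool's x, y, z in m, then the turn about the tool's z in rad. A call has exactly 5 rows; each row is the pose to reach, as a shift and turn from the pose commanded when the call began, along the tool's axes at that moment; what a row does not reach only later rows make up. A row lasts 1/12 s, in which the tool goes at most 41.7 mm and 7.16 degrees, less where a joint would pass 70% of its speed; a pose out of reach is approached as far as the arm can. A call with a gripper value outside its range is refused whole. The fingers move at their own pace and stop on an object; the grip force is fixed at half the most. Time passes only in rows, so rows that repeat a pose let the fingers close, or fill a call up. It gives the time, the measured TCP pose, the force and the opening at its end, in the units of the state.
- read_state(): the state, without advancing time (a new reading comes with each control period).
- read_camera(name): name is "scene" or "top" or "wrist"; returns the picture (384x512x3 uint8, blue, green, red); there is no depth.
- calibration(name): a dict with "intrinsics" (3x3 intrinsics, pixels), "xyz" and "attitude" of the camera in the world. Camera axes: x right, y down, z forward; pixel columns grow to the right and rows downward; lengths in m; the calibration is good to about 2 mm. The wrist camera is an equidistant fisheye: a pixel r from the principal point sees the ray r / f radians off the axis. A picture is of the moment at which its call begins: read the wrist's pose just before it. calibration takes no time and is no camera call; for the wrist camera it gives the pose at the moment of the call.
- sign_off(): hands the job in, once; it reports no verdict.
The state is a dict: "time": time; "qpos": joint angles; "qd": joint speeds; "tau": joint torques, N m; "tool_pos": TCP position; "ee_rot": TCP orientation; "wrist_force": force on the tool from outside, world axes, zero at the start; "torque": the same for the moment, N m; "grip_width": finger opening in m.
Only numpy, scipy, OpenCV 4.12 (cv2) and the standard library are available. Lean on these libraries where they do the work, as an engineer would, in place of code of your own. Each camera call takes 0.05 s, during which the arm holds its last target. There are 200 camera calls.

### The job

Take the yellow-handled gauge and slide its blade into the gap under the splitter's jaw, lying flat on the bed, until the black line on the blade is level with the jaw's front face, and leave it there. Then swing the magnifier round on its stiff arm so that its lens stands centred above the mouth of the gap, directly over the black line. Leave the red-handled gauge and the other things on the table where they are.

Things in the scene. Friction and masses are not known exactly. Their poses are not given: they have to be found in the camera images.
- gauge: Yellow-handled gauge, loose, lying flat, about 110 g. Handle: yellow block 60 long (x), 18 wide, 32 high; origin at the centre of its underside; x points along the blade. Steel blade 20 wide, 4 thick, flush with the underside, from the handle's front end (x = 30) to its tip at x = 110; a black line 3.5 wide crosses it at x = 65.
- gauge_mark (a point): Middle of the black line, on the underside of the yellow gauge's blade: 65 in front of the handle's centre, 45 behind the tip. Axes as the gauge's.
- gauge_tip (a point): Middle of the blade's tip, at its underside.
- splitter: Fixed leather splitter, green base; origin on the table below the gap's mouth, z up, x the way the blade goes in. Aluminium bed 110 wide, top 45 above the table, from x = -130 to 140. Over it a steel jaw 150 wide, x = 0 (front face) to 40, top at 98, brass knobs on it to 122; green cheeks 120 high at y = +-75 to +-91, x = 0 to 125; black roller behind; post at x = 145, y = -90.
- gap_mouth (a point): Middle of the gap's mouth, at the level of the bed (45 above the table), in the plane of the jaw's front face. The gap is 6.5 high and 34 wide (y = -17 to 17), and open at the back behind the 40 deep jaw; nothing stops the blade at the right depth. Axes as the splitter's.
- magnifier (a joint): Swing of the magnifier arm about the upright post, rad: 0 with the lens above the gap's mouth; grows clockwise seen from above, away from it. Range -0.5 to 2.0. Stiff: takes about 0.4 N m and stays where it is left.
- swing_hinge (a point): On the upright hinge axis of the magnifier arm, on the post 178 above the table. The arm's highest part apart from the knob is 200 above the table.
- lens_center (a point): Centre of the round lens, 171 from the hinge axis and 190 above the table; its white frame is 105 across and 16 thick.
- lens_knob (a point): The upright red knob on the magnifier arm by which it is moved: 16 across; it rises from the arm (top 196 above the table) to 236. This point is on its axis 218 above the table, 110 from the hinge axis on the line to the lens.
- thick_gauge: Red-handled gauge, same shape but a 9 thick blade (does not go in the gap). Not to be used. Origin under the middle of its handle.
- blue_tin: Bystander: blue polish tin with a yellow label, 64 across, 62 high, origin at its underside.
- flat_tin: Bystander: flat brass tin, 88 across, 32 high, origin at its underside.
- brown_flask: Bystander: amber flask with a brass dome cap, 46 across, 100 high, origin at its underside.
- clear_flask: Bystander: clear flask with a brass dome cap, 46 across, 100 high, origin at its underside.
- shoe_brush: Bystander: wooden shoe brush, 150 x 50 x 44, origin at its underside.
- heel_block: Bystander: black rubber heel block, 70 x 65 x 30, origin at its underside.
There are look-alikes about, which are no part of the job. Several things look just like the gauge: the one meant starts farthest to the robot's right.

How it is judged:
On the way, in this order (a step that is already met when the one before it is completed fails the run):
1. the yellow gauge's blade lies in the gap with its black line level with the jaw's front face (x of gauge_mark in the frame of gap_mouth between -0.005 and 0.005 m and y of gauge_mark in the frame of gap_mouth between -0.009 and 0.009 m and z of gauge_mark in the frame of gap_mouth between -0.003 and 0.003 m and x of gauge_tip in the frame of gap_mouth above 0.03 m and angle between the x axis of gauge and the x axis of splitter, either way round below 0.15 rad and angle between the z axis of gauge and the z axis of splitter, either way round below 0.05 rad), for 0.2 s.
2. the lens is above the mouth of the gap (horizontal distance between lens_center and gap_mouth below 0.025 m), for 0.2 s.
At the end, for the whole second after the job is handed in: Yellow gauge released, at rest flat on the bed, blade straight in the gap (0.15 rad), black line within 5 mm of the plane of the jaw's front face and 9 mm of the gap's middle sideways; lens centre at rest within 25 mm horizontally of the mouth's middle; other things within 30 mm of their start (all of step 1 and horizontal distance between lens_center and gap_mouth below 0.025 m and linear speed of gauge below 0.01 m/s and velocity of joint magnifier between -0.03 and 0.03 rad/s); the robot touches nothing.
It fails at once if the red gauge is moved by more than 30 mm (distance of thick_gauge from where it was at the start of the episode above 0.03 m).
It fails at once if another thing on the table (tins, flasks, brush, heel block) is moved by more than 30 mm (distance of any of blue_tin, flat_tin, brown_flask, clear_flask, shoe_brush, heel_block from where it was at the start of the episode above 0.03 m).
It also fails if it takes over 69 s, if anything falls off the work surface, if the arm or the gripper's body presses on something with over 40 N, if the wrist force passes 120 N, or if a joint passes its speed limit or range.

## Working session

There is one attempt and no reset: what is moved stays moved. The work goes in short steps, Python scripts to look and compute and a shell command to move; the robot and the scene stay as the last step left them, time stands still between calls to the robot, and variables do not carry over. Pictures are saved under pics/ and viewed, on a budget of 10 in all, crops included, one or two more only if the job needs it, and the job is handed in when it is done.

```bash
mkdir -p pics
cat > h.py <<'E'
import numpy as np, cv2
from cell import *
from scipy.spatial.transform import Rotation as R
def cal(n):
    c=calibration(n); a=np.array(c["attitude"],float)
    M=a if a.shape==(3,3) else R.from_quat(a[[1,2,3,0]]).as_matrix()
    return np.array(c["intrinsics"]),np.array(c["xyz"]),M
def onplane(c,uv,z,fish=False):
    K,p,M=c; x=(uv[0]-K[0,2])/K[0,0]; y=(uv[1]-K[1,2])/K[1,1]
    if fish:
        r=np.hypot(x,y); s=np.sin(r)/r if r>1e-9 else 1; d=np.array([x*s,y*s,np.cos(r)])
    else: d=np.array([x,y,1.])
    d=M@d; return p+d*(z-p[2])/d[2]
def proj(c,P,fish=False):
    K,p,M=c; d=M.T@(np.array(P)-p)
    if fish:
        t=np.arctan2(np.hypot(d[0],d[1]),d[2]); n=np.hypot(d[0],d[1]); x,y=d[0]/n*t,d[1]/n*t
    else: x,y=d[0]/d[2],d[1]/d[2]
    return np.array([K[0,0]*x+K[0,2],K[1,1]*y+K[1,2]])
E
python3 - <<'E'
from h import *
print(read_state()); print(hold_point_z)
for n in ("scene","top","wrist"): print(n,calibration(n))
for n in ("scene","top"): cv2.imwrite(f"pics/{n}0.png",cv2.resize(read_camera(n),(800,600),interpolation=cv2.INTER_CUBIC))
E
```

```text
{'time': 0.0, 'qpos': array([-1.27288371,  0.32179852, -0.07005116,  1.45166167,  0.02261112,
        1.37079732, -0.05690259]), 'qd': array([ 0.00245782, -0.00047971, -0.00230812, -0.00099297,  0.00136958,
       -0.00031656,  0.00072769]), 'tau': array([-2.66162806e-04, -4.91307592e+01, -4.04493660e-01, -3.12510073e+01,
       -6.40203897e-02,  4.41829709e-02,  1.87916321e-04]), 'tool_pos': array([0.18193029, 0.62345024, 0.22148384]), 'ee_rot': array([-7.33462353e-05,  1.41431425e-01,  9.89947610e-01, -9.36473901e-04]), 'wrist_force': array([0.37177004, 0.06984898, 1.37570533]), 'torque': array([0.01907638, 0.00966759, 0.01606406]), 'grip_width': 0.08685696579521769}
0.0187
scene {'intrinsics': array([[498.65509373,   0.        , 251.97333337],
       [  0.        , 498.65509373, 187.74124743],
       [  0.        ,   0.        ,   1.        ]]), 'xyz': array([1.49465987, 0.2909981 , 1.3033686 ]), 'attitude': array([-0.22041126,  0.59254565,  0.72368893, -0.27673608])}
top {'intrinsics': array([[484.4638792 ,   0.        , 254.66382659],
       [  0.        , 484.4638792 , 199.53292571],
       [  0.        ,   0.        ,   1.        ]]), 'xyz': array([0.37707802, 0.0653829 , 1.70815181]), 'attitude': array([-0.0355697 ,  0.70783925, -0.70494558,  0.02738836])}
wrist {'intrinsics': array([[297.31863964,   0.        , 253.5781602 ],
       [  0.        , 297.31863964, 193.75231625],
       [  0.        ,   0.        ,   1.        ]]), 'xyz': array([0.11676044, 0.64382805, 0.38448314]), 'attitude': array([0.10343512, 0.79354108, 0.59478684, 0.07630431])}
```

View pics/top0.png

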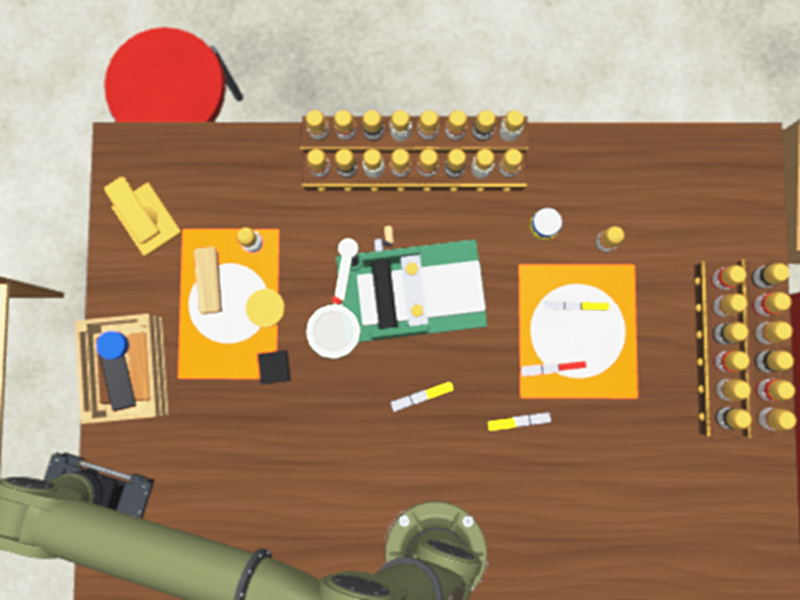

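View pics/scene0.png

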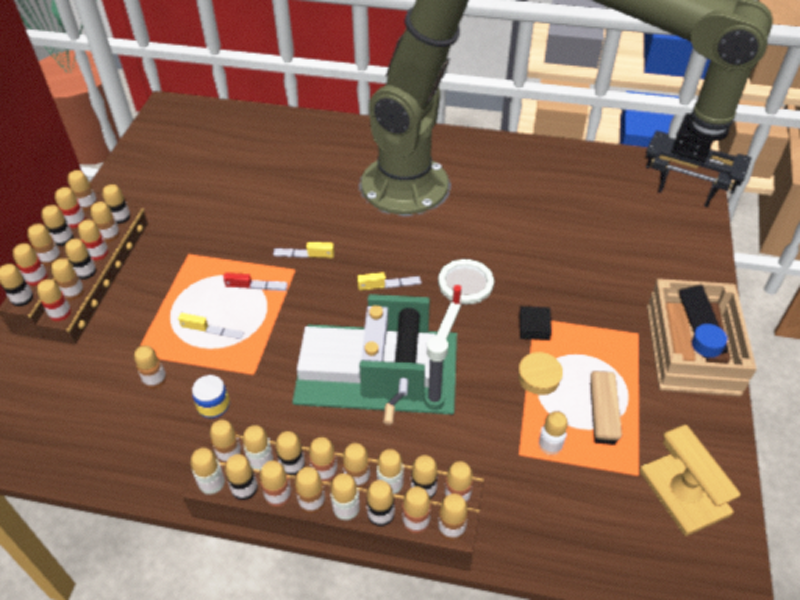

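The top view (800x600 picture) shows three yellow gauges, at (580,306) on the white plate, (422,397) and (519,421). Image right is the robot's right (-y), so the one meant is at (580,306). The splitter's jaw is at about (413,290), with its mouth facing image right. The lens is at (333,331) and the post at (347,247).

Run:
```python
from h import *
c=cal("top"); im=cv2.imread("pics/top0.png")
g=im[180:450,300:660]; cv2.imwrite("pics/crop1.png",cv2.resize(g,(800,600),interpolation=cv2.INTER_CUBIC))
hsv=cv2.cvtColor(im,cv2.COLOR_BGR2HSV); m=cv2.inRange(hsv,(24,150,140),(34,255,255))
n,l,s,ce=cv2.connectedComponentsWithStats(m)
for i in range(1,n):
    if s[i,4]>60:
        P=onplane(c,ce[i]/1.5625,.03); print("yellow",ce[i].round(1),s[i,4],P.round(4))
for nm,uv,z in [("tip",(545,305),.004),("jaw",(424,290),.098),("post",(347,247),.19),("lens",(333,331),.19),("knob",(337,300),.236),("bednear",(485,327),.0),("bn2",(478,241),0)]:
    print(nm,onplane(c,np.array(uv)/1.5625,z).round(3))
for n in ("wrist","top"): print(n, cal(n)[2].round(3).tolist())
s=read_state(); Rt=R.from_quat(s["ee_rot"][[1,2,3,0]]).as_matrix(); print(Rt.round(3)); K,p,M=cal("wrist"); print("cam in tool",Rt.T@(p-s["tool_pos"]),(Rt.T@M).round(3))
```

```text
yellow [142.3 216.5] 681 [0.7409 0.664  0.03  ]
yellow [253.  305.9] 111 [0.5389 0.4088 0.03  ]
yellow [595.1 305.8] 174 [ 0.5418 -0.3528  0.03  ]
yellow [439.7 389.5] 274 [ 0.3553 -0.0077  0.03  ]
yellow [500.7 424.1] 277 [ 0.2804 -0.1414  0.03  ]
tip [ 0.546 -0.246  0.004]
jaw [0.568 0.029 0.098]
post [0.644 0.187 0.19 ]
lens [0.473 0.214 0.19 ]
knob [0.531 0.202 0.236]
bednear [ 0.496 -0.111  0.   ]
bn2 [ 0.692 -0.097  0.   ]
wrist [[0.281, 0.928, 0.244], [0.96, -0.271, -0.073], [-0.002, 0.255, -0.967]]
top [[0.005, -0.996, 0.089], [-1.0, -0.004, 0.012], [-0.011, -0.089, -0.996]]
[[-0.96   0.28  -0.   ]
 [ 0.28   0.96  -0.002]
 [-0.    -0.002 -1.   ]]
cam in tool [ 0.06822802  0.00101668 -0.16301609] [[-0.001 -0.967 -0.255]
 [ 1.    -0.001 -0.   ]
 [ 0.    -0.255  0.967]]
```

View pics/crop1.png

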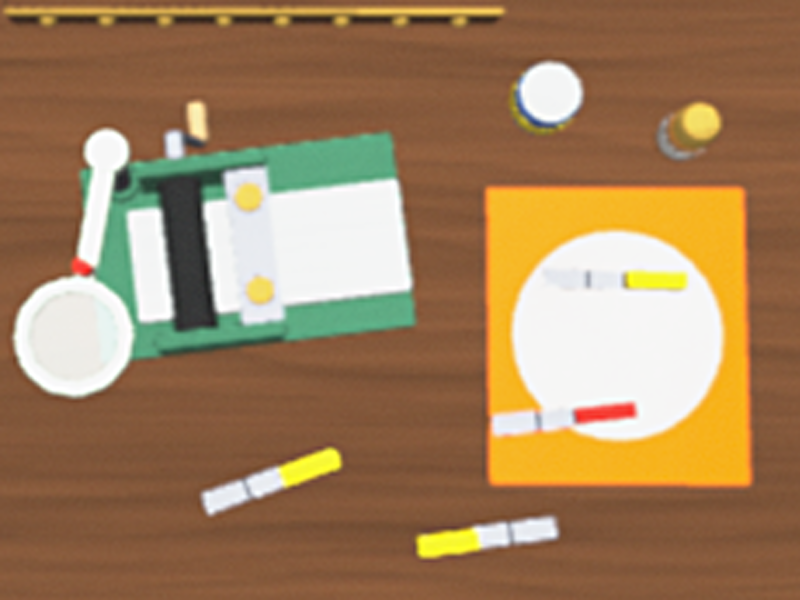

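In the crop, the gauge on the plate is at (615,280), with a yellow handle, a line at (588,280) and the blade to the left. The two loose yellow gauges at (270,480) and (487,537) are farther left for the robot. The red one is at (563,418). The one on the plate is the one meant, so I'm moving above it now.

```bash
python3 -m crank '[[0.087,[-0.03,-0.01,-0.02],0],[0.087,[-0.06,-0.02,-0.04],0],[0.087,[-0.09,-0.03,-0.06],0],[0.087,[-0.12,-0.04,-0.08],0],[0.087,[-0.15,-0.05,-0.1],0]]'
python3 -m crank '[[0.087,[-0.034,-0.02,0],0],[0.087,[-0.068,-0.04,0],0],[0.087,[-0.102,-0.06,0],0],[0.087,[-0.136,-0.08,0],0],[0.087,[-0.17,-0.1,0],0]]'
python3 -m crank '[[0.087,[-0.014,-0.032,0],0],[0.087,[-0.028,-0.064,0],0],[0.087,[-0.042,-0.096,0],0],[0.087,[-0.056,-0.128,0],0],[0.087,[-0.07,-0.16,0],0]]'
python3 -m crank '[[0.087,[-0.014,-0.032,0],0],[0.087,[-0.028,-0.064,0],0],[0.087,[-0.042,-0.096,0],0],[0.087,[-0.056,-0.128,0],0],[0.087,[-0.07,-0.16,0],0]]'
```

```text
time: 0.52
tool_pos: [0.313, 0.5327, 0.3231]
ee_rot: [-0.0, 0.141, 0.99, -0.0]
wrist_force: [0.3, 1.1, 0.1]
grip_width: 0.0872
time: 0.93
tool_pos: [0.4481, 0.3886, 0.3223]
ee_rot: [-0.0, 0.141, 0.99, -0.0]
wrist_force: [0.6, 0.5, -0.6]
grip_width: 0.0871
time: 1.35
tool_pos: [0.4694, 0.2153, 0.3221]
ee_rot: [-0.0, 0.141, 0.99, -0.0]
wrist_force: [-0.4, 0.1, -0.4]
grip_width: 0.0871
time: 1.77
tool_pos: [0.4917, 0.0422, 0.3223]
ee_rot: [-0.0, 0.141, 0.99, 0.0]
wrist_force: [0.6, -0.0, -0.1]
grip_width: 0.0867
```

```bash
python3 -m crank '[[0.087,[-0.014,0,0],0.1],[0.087,[-0.03,0,0],0.2],[0.087,[-0.04,0,0],0.3],[0.087,[-0.05,0,0],0.4],[0.087,[-0.063,0,0],0.52]]'
python3 -m crank '[[0.087,[0,0,0],0.1],[0.087,[0,0,0],0.2],[0.087,[0,0,0],0.3],[0.087,[0,0,0],0.4],[0.087,[0,0,0],0.52]]'
python3 -m crank '[[0.087,[0,0,0],0.08],[0.087,[0,0,0],0.16],[0.087,[0,0,0],0.246],[0.087,[0,0,0],0.246],[0.087,[0,0,0],0.246]]'
python3 - <<'E'
from h import *
import pickle
c=cal("wrist"); im=read_camera("wrist"); pickle.dump((c,im),open("w1.pkl","wb"))
cv2.imwrite("pics/w1.png",cv2.resize(im,(800,600),interpolation=cv2.INTER_CUBIC)); print(read_state()["qpos"])
E
```

```text
time: 2.18
tool_pos: [0.5525, 0.0263, 0.3222]
ee_rot: [-0.0, 0.393, 0.919, -0.0]
wrist_force: [0.5, 0.4, 0.1]
grip_width: 0.0871
time: 2.6
tool_pos: [0.5523, 0.0264, 0.322]
ee_rot: [-0.0, 0.617, 0.787, -0.0]
wrist_force: [-0.8, -0.2, 0.4]
grip_width: 0.0871
time: 3.02
tool_pos: [0.5523, 0.0264, 0.3222]
ee_rot: [-0.0, 0.706, 0.708, -0.0]
wrist_force: [-0.2, -0.5, -0.7]
grip_width: 0.0871
[-0.56209663  0.08085346  0.50218989  1.54906504 -0.03893066  1.52212093
 -0.05592035]
```

View pics/w1.png

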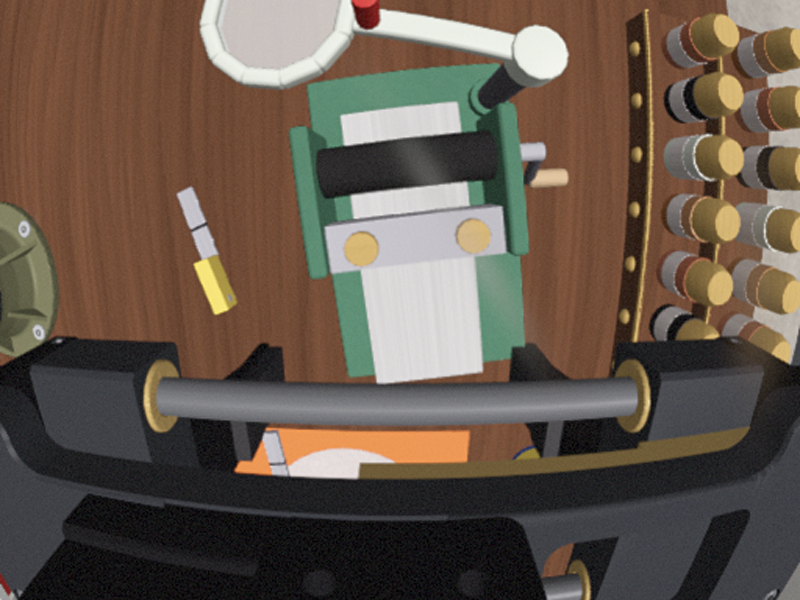

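The wrist view shows the jaw's front top edge from (332,271) to (506,253) and the bed's near corners at (376,383) and (483,373). The post cap is at (540,52) and the red knob at (367,12).

Run:
```python
from h import *
import pickle
c,im=pickle.load(open("w1.pkl","rb"))
f=lambda u,v,z:onplane(c,np.array([(u+.5)/1.5625-.5,(v+.5)/1.5625-.5]),z,True)
a,b=f(332,271,.098),f(506,253,.098); print("jaw",a,b,np.linalg.norm(a-b),(a+b)/2)
p,q=f(376,383,.045),f(483,373,.045); print("bed",p,q,np.linalg.norm(p-q),(p+q)/2)
d=(a-b)[:2]; y=d/np.linalg.norm(d); print("ang x from jaw",np.degrees(np.arctan2(-y[0],-y[1]*-1)))
xb=((a+b)/2-(p+q)/2)[:2]; print("x dir jaw-bed",xb,np.linalg.norm(xb),np.degrees(np.arctan2(xb[1],xb[0])))
d=(p-q)[:2]; print("ang of y: bed",np.degrees(np.arctan2(d[1],d[0])),"jaw",np.degrees(np.arctan2((a-b)[1],(a-b)[0])))
print("post",f(540,52,.2),"knob",f(367,-2,.236),f(367,22,.196))
for u,v in ((362,247),(474,236)): print("brass",f(u,v,.122))
# refine jaw front edge: print gray profile
g=cv2.cvtColor(im,cv2.COLOR_BGR2HSV)
```

```text
jaw [0.49856885 0.02252992 0.098     ] [0.64740486 0.0389889  0.098     ] 0.14974329934722247 [0.57298686 0.03075941 0.098     ]
bed [ 0.53265038 -0.10544389  0.045     ] [ 0.64396797 -0.09465041  0.045     ] 0.11183963686267201 [ 0.58830917 -0.10004715  0.045     ]
ang x from jaw 96.31039406910747
x dir jaw-bed [-0.01532232  0.13080656] 0.13170090733096046 96.68102310599245
ang of y: bed -174.46184881966911 jaw -173.68960593089255
post [0.64345533 0.18474003 0.2       ] knob [0.53719175 0.20170665 0.236     ] [0.53478528 0.20133842 0.196     ]
brass [0.52634233 0.04636239 0.122     ]
brass [0.6148639  0.05574355 0.122     ]
```

```bash
python3 -m crank '[[0.087,[-0.038,0,0],0],[0.087,[-0.076,0,0],0],[0.087,[-0.114,0,0],0],[0.087,[-0.152,0,0],0],[0.087,[-0.19,-0.005,0],0]]'
python3 -m crank '[[0.087,[-0.038,0,0],0],[0.087,[-0.076,0,0],0.0],[0.087,[-0.114,0,0.03],0.0],[0.087,[-0.152,0,0.05],0.0],[0.087,[-0.17,-0.005,0.07],0.0]]'
python3 - <<'E'
from h import *
import pickle
c=cal("wrist"); im=read_camera("wrist"); pickle.dump((c,im),open("w2.pkl","wb"))
cv2.imwrite("pics/w2.png",cv2.resize(im,(800,600),interpolation=cv2.INTER_CUBIC)); s=read_state();print(s["tool_pos"],s["ee_rot"])
ct=cal("top"); print(onplane(ct,np.array((611,236))/1.5625,.095),onplane(ct,np.array((547,222))/1.5625,.062))
E
```

```text
time: 3.48
tool_pos: [0.5479, -0.1651, 0.3225]
ee_rot: [0.0, 0.706, 0.708, 0.0]
wrist_force: [0.6, 0.7, 0.7]
grip_width: 0.0871
time: 3.9
tool_pos: [0.5428, -0.3372, 0.252]
ee_rot: [0.001, 0.707, 0.708, -0.0]
wrist_force: [-0.1, 0.5, -0.2]
grip_width: 0.0869
[ 0.53724481 -0.34134137  0.24638107] [-0.00188067  0.70922582  0.70496773 -0.0039629 ]
[ 0.68645403 -0.37343877  0.095     ] [ 0.72367065 -0.24258192  0.062     ]
```

View pics/w2.png

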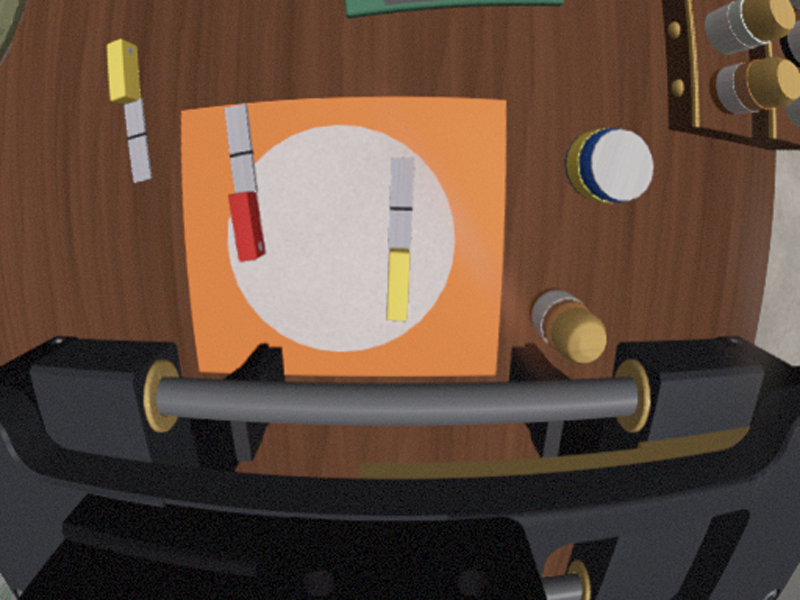

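The wrist view shows the yellow gauge's handle at (388-410, 250-321), its line at (401,209) and its tip at (402,157). The red gauge is at (245,180) and the amber flask at (570,330).

```bash
cat >> h.py <<'E'
def px(u,v): return np.array([(u+.5)/1.5625-.5,(v+.5)/1.5625-.5])
def shift(tgt,yaw_x):
    s=read_state(); Rt=R.from_quat(s["ee_rot"][[1,2,3,0]]).as_matrix()
    yx=np.arctan2(Rt[1,0],Rt[0,0]); print("pos",s["tool_pos"].round(4),"xyaw",np.degrees(yx).round(2),"shift",(Rt.T@(np.array(tgt)-s["tool_pos"])).round(4),"turn",round(-(np.radians(yaw_x)-yx),4),"F",s["wrist_force"].round(1),"w",s["grip_width"].round(4))
E
python3 - <<'E'
from h import *
import pickle
c,im=pickle.load(open("w2.pkl","rb"))
f=lambda u,v,z:onplane(c,px(u,v),z,True)
t,l=f(402,157,.004),f(401,209,.004); d=(t-l)[:2]; print("tip",t,"line",l,np.linalg.norm(d),np.degrees(np.arctan2(d[1],d[0])))
b=(f(387,321,.032)+f(407,321,.032))/2; print("back mid",b, "line-back",np.linalg.norm((l-b)[:2]))
d=(t-b)[:2]; L=np.linalg.norm(d);print(L,np.degrees(np.arctan2(d[1],d[0])))
h=b[:2]+d/L*.03; print("handle",h, l[:2]-.065*d/L); 
hsv=cv2.cvtColor(im,cv2.COLOR_BGR2HSV); m=cv2.inRange(hsv,(22,120,100),(34,255,255)); m[:150]=0;m[215:]=0;m[:,:235]=0;m[:,275:]=0
cc=cv2.minAreaRect(cv2.findNonZero(m)); print(cc, onplane(c,cc[0],.03,True))
shift([*h,.1],np.degrees(np.arctan2(d[1],d[0])))
E
```

```text
tip [ 0.5492525  -0.24441792  0.004     ] line [ 0.54843939 -0.290468    0.004     ] 0.04605725228240216 88.98843672127025
back mid [ 0.54490793 -0.38468262  0.032     ] line-back 0.09428078406884886
0.14033196474123966 88.22588368427876
handle [ 0.5458367 -0.354697 ] [ 0.54642704 -0.35543684]
((254.57269287109375, 181.68289184570312), (12.470027923583984, 45.043983459472656), 2.2906100749969482) [ 0.54578211 -0.35260891  0.03      ]Traceback (most recent call last):
  File "<stdin>", line 11, in <module>
  File "h.py", line 23, in shift
    yx=np.arctan2(Rt[1,0],Rt[0,0]); print("pos",s["tool_pos"].round(4),"xyaw",np.degrees(yx).round(2),"shift",(Rt.T@(np.array(tgt)-s["tool_pos"])).round(4),"turn",round(-(np.radians(yaw_x)-yx),4),"F",s["wrist_force"].round(1),"w",s["grip_width"].round(4))
                                                                                                                                                                                                                                      ^^^^^^^^^^^^^^^^^^^^^
AttributeError: 'float' object has no attribute 'round'
```

```bash
sed -i 's/s\["grip_width"\].round(4)/round(s["grip_width"],4)/' h.py; python3 -c "
from h import *
shift([.546,-.355,.006],88.3)"
```

```text
pos [ 0.5372 -0.3413  0.2464] xyaw 89.66 shift [-0.0129  0.0108  0.2403] turn 0.0237 F [-4.6 -2.  -2.8] w 0.0873
```

```bash
python3 -m crank '[[0.087,[0,0,0],0],[0.087,[0,0,0.02],0],[0.087,[0,0,0.04],0],[0.087,[0,0,0.06],0],[0.087,[0,0,0.06],0]]';  python3 -c "
from h import *
shift([.546,-.355,.006],88.3)"
```

```text
time: 4.37
tool_pos: [0.5421, -0.3306, 0.1892]
ee_rot: [-0.003, 0.706, 0.709, -0.0]
wrist_force: [-0.7, 0.2, -0.6]
grip_width: 0.0868
pos [ 0.5421 -0.3306  0.1892] xyaw 90.25 shift [-0.0251  0.0047  0.183 ] turn 0.034 F [-0.7  0.2 -0.6] w 0.0868
```

```bash
python3 -m crank '[[0.087,[-0.005,0.001,0.02],0.01],[0.087,[-0.015,0.003,0.05],0.03],[0.087,[-0.025,0.004,0.08],0.034],[0.087,[-0.025,0.004,0.08],0.034],[0.087,[-0.025,0.004,0.08],0.034]]';  python3 - <<'E'
from h import *
c=cal("wrist"); im=read_camera("wrist"); cv2.imwrite("pics/w3.png",cv2.resize(im,(800,600)))
hsv=cv2.cvtColor(im,cv2.COLOR_BGR2HSV); m=cv2.inRange(hsv,(24,120,100),(34,255,255))
n,l,s,ce=cv2.connectedComponentsWithStats(m)
for i in range(1,n):
    if s[i,4]>200: print(s[i],ce[i],onplane(c,ce[i],.03,True)); r=cv2.minAreaRect(cv2.findNonZero((l==i).astype(np.uint8))); print(r, [onplane(c,q,.032,True)[:2].round(4) for q in cv2.boxPoints(r)])
shift([.546,-.355,.006],88.3)
E
```

```text
time: 4.78
tool_pos: [0.5469, -0.3578, 0.1126]
ee_rot: [-0.001, 0.718, 0.696, -0.0]
wrist_force: [0.5, 0.4, 1.2]
grip_width: 0.0869
[  0   0  27  44 774] [10.83591731 20.52325581] [ 0.29268959 -0.15060383  0.03      ]
((13.0, 21.5), (43.0, 26.0), 90.0) [array([ 0.2703, -0.1171]), array([ 0.3166, -0.1341]), array([ 0.3223, -0.186 ]), array([ 0.2784, -0.1736])]
[ 241  159   20   71 1343] [250.50409531 194.7282204 ] [ 0.54561873 -0.35312128  0.03      ]
((250.5, 194.0), (70.0, 19.0), 90.0) [array([ 0.5389, -0.3218]), array([ 0.5546, -0.3223]), array([ 0.5529, -0.384 ]), array([ 0.5362, -0.3835])]
pos [ 0.548  -0.3582  0.1142] xyaw 88.19 shift [ 0.0031 -0.0022  0.1082] turn -0.0019 F [0.2 0.  0. ] w 0.0869
```

View pics/w3.png

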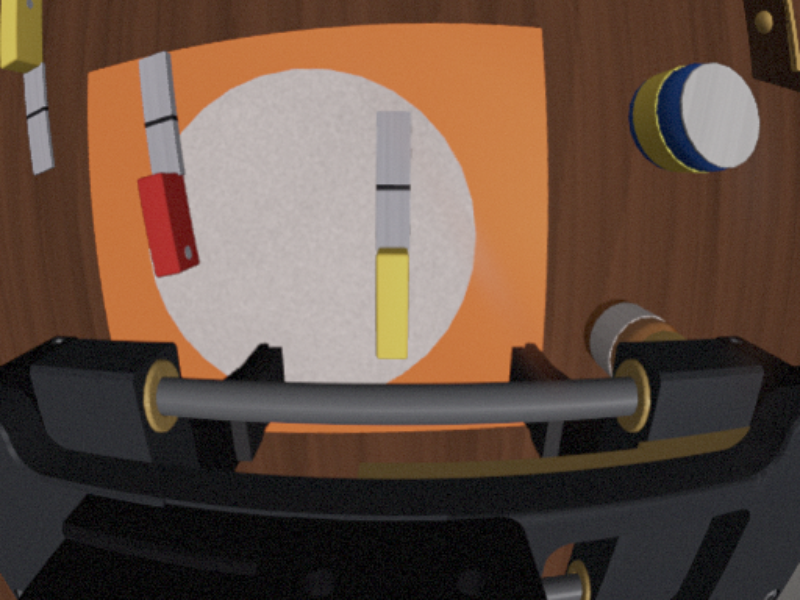

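The handle is squarely between the fingers at (392,304), clear of the flask at (630,335). I'll descend and grip.

```bash
python3 -m crank '[[0.087,[0.004,-0.002,0.025],0],[0.087,[0.004,-0.002,0.05],0],[0.087,[0.004,-0.002,0.075],0],[0.087,[0.004,-0.002,0.095],0],[0.087,[0.004,-0.002,0.103],0]]'
python3 -m crank '[[0.02,[0,0,0],0],[0.01,[0,0,0],0],[0.005,[0,0,0],0],[0.005,[0,0,0],0],[0.005,[0,0,0],0]]'
python3 -m crank '[[0.005,[0,0,0],0],[0.005,[0,0,-0.01],0],[0.005,[0,0,-0.03],0],[0.005,[0,0,-0.06],0],[0.005,[0,0,-0.09],0]]'
```

```text
time: 5.25
tool_pos: [0.546, -0.353, 0.0096]
ee_rot: [-0.0, 0.718, 0.696, 0.001]
wrist_force: [-0.7, 0.8, -0.1]
grip_width: 0.0867
time: 5.67
tool_pos: [0.546, -0.3551, 0.0112]
ee_rot: [0.001, 0.719, 0.695, 0.001]
wrist_force: [0.5, 0.4, -0.4]
grip_width: 0.0616
time: 6.08
tool_pos: [0.5444, -0.3543, 0.1006]
ee_rot: [-0.001, 0.719, 0.695, -0.0]
wrist_force: [0.0, 0.4, 0.1]
grip_width: 0.0281
```

The fingers hadn't closed before the lift, because they are slow. I'll reopen, go back down and wait longer.

```bash
python3 -m crank '[[0.06,[0,0,0],0],[0.06,[0,0,0],0],[0.06,[0,0,0],0],[0.06,[0,0,0],0],[0.06,[0,0,0],0]]'
python3 -m crank '[[0.06,[0,0,0],0],[0.06,[0,0,0],0],[0.06,[0,0,0],0],[0.06,[0,0,0],0],[0.06,[0,0,0],0]]'
python3 - <<'E'
from h import *
c=cal("wrist"); im=read_camera("wrist"); cv2.imwrite("pics/w4.png",cv2.resize(im,(800,600)))
hsv=cv2.cvtColor(im,cv2.COLOR_BGR2HSV); m=cv2.inRange(hsv,(24,120,100),(34,255,255))
n,l,s,ce=cv2.connectedComponentsWithStats(m)
for i in range(1,n):
    if s[i,4]>800: r=cv2.minAreaRect(cv2.findNonZero((l==i).astype(np.uint8))); print(r, onplane(c,ce[i],.03,True),[onplane(c,q,.032,True)[:2].round(4) for q in cv2.boxPoints(r)])
shift([.546,-.355,.01],88.3)
E
```

```text
time: 6.5
tool_pos: [0.5444, -0.354, 0.0983]
ee_rot: [-0.001, 0.719, 0.695, -0.0]
wrist_force: [-0.2, -0.1, -0.7]
grip_width: 0.0536
time: 6.92
tool_pos: [0.545, -0.3546, 0.0994]
ee_rot: [-0.0, 0.719, 0.695, -0.0]
wrist_force: [0.3, -0.2, 0.2]
grip_width: 0.0597
((253.0, 201.5), (73.0, 20.0), 90.0) [ 0.54576043 -0.35275885  0.03      ] [array([ 0.5391, -0.3217]), array([ 0.5548, -0.3222]), array([ 0.5533, -0.384 ]), array([ 0.5364, -0.3834])]
pos [ 0.545  -0.3546  0.0995] xyaw 88.11 shift [-0.0004  0.001   0.0895] turn -0.0033 F [-0.   0.5 -1.1] w 0.0599
```

Gauge unmoved.

```bash
python3 -m crank '[[0.06,[0,0.001,0.03],0],[0.06,[0,0.001,0.06],0],[0.06,[0,0.001,0.08],0],[0.06,[0,0.001,0.09],0],[0.0,[0,0.001,0.09],0]]'
python3 -m crank '[[0,[0,0,0],0],[0,[0,0,0],0],[0,[0,0,0],0],[0,[0,0,0],0],[0,[0,0,0],0]]'
python3 -m crank '[[0,[0,0,0],0],[0,[0,0,0],0],[0,[0,0,0],0],[0,[0,0,0],0],[0,[0,0,0],0]]'
python3 -m crank '[[0,[0,0,0],0],[0,[0,0,0],0],[0,[0,0,0],0],[0,[0,0,0],0],[0,[0,0,0],0]]'
```

```text
time: 7.38
tool_pos: [0.5444, -0.3535, 0.007]
ee_rot: [-0.002, 0.719, 0.695, -0.001]
wrist_force: [0.0, 0.4, 0.8]
grip_width: 0.0578
time: 7.8
tool_pos: [0.5467, -0.3549, 0.0106]
ee_rot: [0.001, 0.719, 0.695, 0.0]
wrist_force: [0.3, -0.0, 0.2]
grip_width: 0.0283
time: 8.22
tool_pos: [0.5461, -0.3548, 0.01]
ee_rot: [0.0, 0.719, 0.695, 0.0]
wrist_force: [-2.0, 0.3, 5.2]
grip_width: 0.0178
time: 8.63
tool_pos: [0.5461, -0.3548, 0.0101]
ee_rot: [0.0, 0.719, 0.695, 0.0]
wrist_force: [-1.5, 0.1, 5.7]
grip_width: 0.0177
```

```bash
python3 -m crank '[[0,[0,0,-0.015],0],[0,[0,0,-0.04],0],[0,[0,0,-0.07],0],[0,[0,0,-0.09],0],[0,[0,0,-0.09],0]]'
python3 -m crank '[[0,[0.02,0.003,0],0],[0,[0.05,0.006,0],0],[0,[0.08,0.01,0],0],[0,[0.11,0.014,0],0],[0,[0.13,0.016,0],0]]'
python3 -m crank '[[0,[0.03,0.004,0],-0.03],[0,[0.06,0.008,0],-0.06],[0,[0.09,0.012,0],-0.1],[0,[0.115,0.015,0],-0.141],[0,[0.127,0.017,0],-0.141]]'
python3 -m crank '[[0,[0,0,0],0],[0,[0,0,0],0],[0,[0,0,0],0],[0,[0,0,0],0],[0,[0,0,0],0]]'
python3 - <<'E'
from h import *
import pickle
c=cal("wrist"); im=read_camera("wrist"); pickle.dump((c,im),open("w5.pkl","wb"))
cv2.imwrite("pics/w5.png",cv2.resize(im,(800,600),interpolation=cv2.INTER_CUBIC)) 
shift([.5875,-.099,.06],96.2)
E
```

```text
time: 9.05
tool_pos: [0.5486, -0.3567, 0.1052]
ee_rot: [0.004, 0.719, 0.695, 0.001]
wrist_force: [0.7, 0.4, -0.2]
grip_width: 0.0177
time: 9.47
tool_pos: [0.5668, -0.2209, 0.0987]
ee_rot: [-0.001, 0.718, 0.696, 0.001]
wrist_force: [0.0, -0.1, -0.6]
grip_width: 0.0178
time: 9.88
tool_pos: [0.5877, -0.0936, 0.0988]
ee_rot: [-0.001, 0.666, 0.746, 0.001]
wrist_force: [0.5, 1.3, -2.0]
grip_width: 0.0177
time: 10.3
tool_pos: [0.5871, -0.1012, 0.0996]
ee_rot: [0.0, 0.669, 0.743, -0.0]
wrist_force: [0.5, -0.6, -0.9]
grip_width: 0.0179
pos [ 0.5872 -0.1007  0.0996] xyaw 96.02 shift [0.0017 0.0005 0.0396] turn -0.0031 F [-0.1 -0.  -0.8] w 0.0179
```

View pics/w5.png

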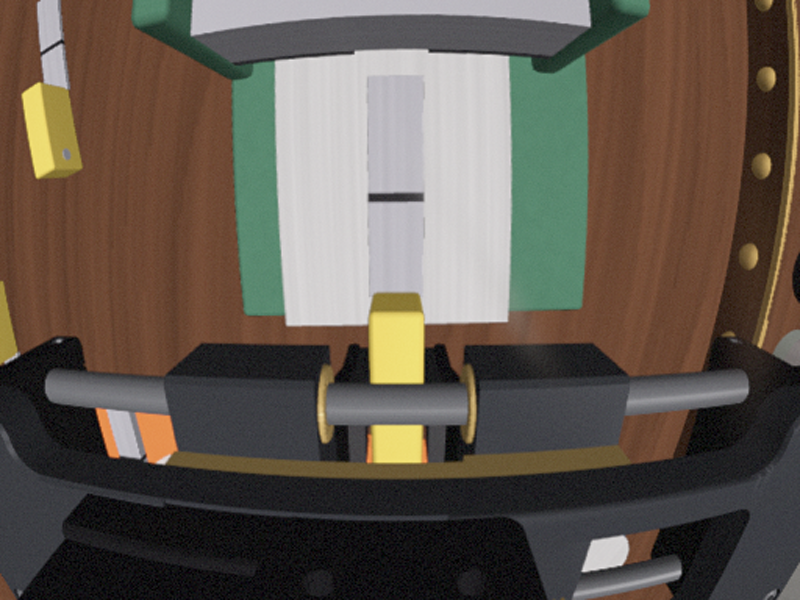

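The view shows the gap mouth between (354,51) and (428,48), the blade tip centred at (396,76) and the line centred at (396,197).

Run:
```python
from h import *
import pickle
c,im=pickle.load(open("w5.pkl","rb"))
f=lambda u,v,z:onplane(c,px(u,v),z,True)
a,b=f(354,51,.0515),f(428,48,.0515); mid=(a+b)/2; print("gap",a,b,np.linalg.norm(a-b),"mid",mid)
X=np.array([np.cos(np.radians(96.2)),np.sin(np.radians(96.2))]); Y=np.array([-X[1],X[0]])
zb=.0896+.004
for nm,P in (("tip",f(396,76,zb)),("line",f(396.5,197,zb)),("bedL",f(287,325,.045)),("bedR",f(508,321,.045)),("bedL2",f(275,58,.045)),("bedR2",f(510,57,.045))):
    for m in (mid[:2],np.array([.5735,.0303])): print(nm,P.round(4),"x,y rel",((P[:2]-m)@X).round(4),((P[:2]-m)@Y).round(4))
L=f(396,76,zb)-f(396.5,197,zb); print(np.linalg.norm(L),np.degrees(np.arctan2(L[1],L[0])))
for p,q in (((287,325),(275,58)),((508,321),(510,57))):
    d=f(*q,.045)-f(*p,.045); print("bed edge",np.degrees(np.arctan2(d[1],d[0])))
```

```text
gap [0.55574069 0.02827051 0.0515    ] [0.58884543 0.03305965 0.0515    ] 0.03344936253505977 mid [0.57229306 0.03066508 0.0515    ]
tip [0.577  0.008  0.0936] x,y rel -0.023 -0.0022
tip [0.577  0.008  0.0936] x,y rel -0.0225 -0.001
line [ 0.5818 -0.0365  0.0936] x,y rel -0.0678 -0.0022
line [ 0.5818 -0.0365  0.0936] x,y rel -0.0673 -0.001
bedL [ 0.5339 -0.1056  0.045 ] x,y rel -0.1313 0.0529
bedL [ 0.5339 -0.1056  0.045 ] x,y rel -0.1308 0.0541
bedR [ 0.6435 -0.0921  0.045 ] x,y rel -0.1297 -0.0576
bedR [ 0.6435 -0.0921  0.045 ] x,y rel -0.1292 -0.0564
bedL2 [0.5174 0.0251 0.045 ] x,y rel 0.0003 0.0552
bedL2 [0.5174 0.0251 0.045 ] x,y rel 0.0008 0.0563
bedR2 [0.6282 0.0367 0.045 ] x,y rel 0.0 -0.0562
bedR2 [0.6282 0.0367 0.045 ] x,y rel 0.0005 -0.055
0.044721631389613686 96.16623287669553
bed edge 97.18002319270279
bed edge 96.81175767066611
```

```bash
python3 -m crank '[[0,[0,-0.0015,0.01],0],[0,[0,-0.0015,0.02],0],[0,[0,-0.0015,0.03],0],[0,[0,-0.0015,0.038],0],[0,[0,-0.0015,0.04],0]]'
python3 -m crank '[[0,[0,0,0],0],[0,[0,0,0],0],[0,[0,0,0],0],[0,[0,0,0],0],[0,[0,0,0],0]]'
python3 -m crank '[[0,[0,0,0.001],0],[0,[0,0,0.002],0],[0,[0,0,0.002],0],[0,[0,0,0.002],0],[0,[0,0,0.002],0]]'
python3 -m crank '[[0,[0,0,0.001],0],[0,[0,0,0.001],0],[0,[0,0,0.001],0],[0,[0,0,0.001],0],[0,[0,0,0.001],0]]'
python3 -m crank '[[0,[0,0,0.001],0],[0,[0,0,0.001],0],[0,[0,0,0.001],0],[0,[0,0,0.001],0],[0,[0,0,0.001],0]]'
```

```text
time: 10.77
tool_pos: [0.5844, -0.0987, 0.057]
ee_rot: [-0.001, 0.668, 0.744, -0.001]
wrist_force: [0.3, -0.2, -1.4]
grip_width: 0.0176
time: 11.18
tool_pos: [0.5864, -0.099, 0.0601]
ee_rot: [0.0, 0.668, 0.744, 0.0]
wrist_force: [0.5, 0.2, -0.7]
grip_width: 0.0177
time: 11.6
tool_pos: [0.586, -0.099, 0.0576]
ee_rot: [-0.0, 0.668, 0.744, 0.0]
wrist_force: [0.9, -0.8, -0.7]
grip_width: 0.0176
time: 12.02
tool_pos: [0.586, -0.099, 0.0566]
ee_rot: [0.0, 0.668, 0.744, 0.0]
wrist_force: [0.2, 0.6, -0.7]
grip_width: 0.0175
time: 12.43
tool_pos: [0.586, -0.0989, 0.0556]
ee_rot: [0.0, 0.668, 0.744, 0.0]
wrist_force: [-0.0, -0.9, -1.7]
grip_width: 0.018
```

```bash
python3 -m crank '[[0,[0,0,0.0005],0],[0,[0,0,0.0005],0],[0,[0,0,0.0005],0],[0,[0,0,0.0005],0],[0,[0,0,0.0005],0]]'
python3 -m crank '[[0,[0,0,0.0005],0],[0,[0,0,0.0005],0],[0,[0,0,0.0005],0],[0,[0,0,0.0005],0],[0,[0,0,0.0005],0]]'
```

```text
time: 12.85
tool_pos: [0.586, -0.0989, 0.0551]
ee_rot: [-0.0, 0.668, 0.744, 0.0]
wrist_force: [0.5, -0.5, -0.2]
grip_width: 0.0179
time: 13.27
tool_pos: [0.586, -0.099, 0.055]
ee_rot: [-0.0, 0.668, 0.744, 0.0]
wrist_force: [-2.3, 0.9, 6.7]
grip_width: 0.0177
```

```bash
python3 -m crank '[[0,[0,0,-0.0009],0],[0,[0.003,0,-0.0009],0],[0,[0.007,0,-0.0009],0],[0,[0.011,0,-0.0009],0],[0,[0.014,0,-0.0009],0]]'
python3 -m crank '[[0,[0.003,0,0],0],[0,[0.006,0,0],0],[0,[0.009,0,0],0],[0,[0.012,0,0],0],[0,[0.015,0,0],0]]'
python3 -m crank '[[0,[0.003,0,0],0],[0,[0.007,0,0],0],[0,[0.011,0,0],0],[0,[0.014,0,0],0],[0,[0.015,0,0],0]]'
python3 - <<'E'
from h import *
import pickle
c=cal("wrist"); im=read_camera("wrist"); pickle.dump((c,im),open("w6.pkl","wb"))
cv2.imwrite("pics/w6.png",cv2.resize(im[:260,150:350],(615,800)[::1] if 0 else (600,600),interpolation=cv2.INTER_CUBIC) if 0 else cv2.resize(im[:200,120:380],None,fx=3,fy=3,interpolation=cv2.INTER_CUBIC)) 
shift([.5735+.065*.108,.0303-.065*.994,.0555],96.2)
E
```

```text
time: 13.68
tool_pos: [0.5843, -0.084, 0.0551]
ee_rot: [-0.0, 0.668, 0.744, 0.0]
wrist_force: [-0.2, 1.1, -0.7]
grip_width: 0.0174
time: 14.1
tool_pos: [0.5829, -0.0699, 0.0555]
ee_rot: [0.0, 0.668, 0.744, 0.0]
wrist_force: [-0.1, 0.4, -0.7]
grip_width: 0.0176
time: 14.52
tool_pos: [0.5812, -0.0543, 0.0554]
ee_rot: [-0.0, 0.668, 0.745, 0.0]
wrist_force: [-0.3, 0.6, -1.2]
grip_width: 0.0177
pos [ 0.5813 -0.0544  0.0554] xyaw 96.24 shift [ 0.0201  0.0014 -0.0001] turn 0.0007 F [-0.   1.2 -1.4] w 0.0175
```

View pics/w6.png

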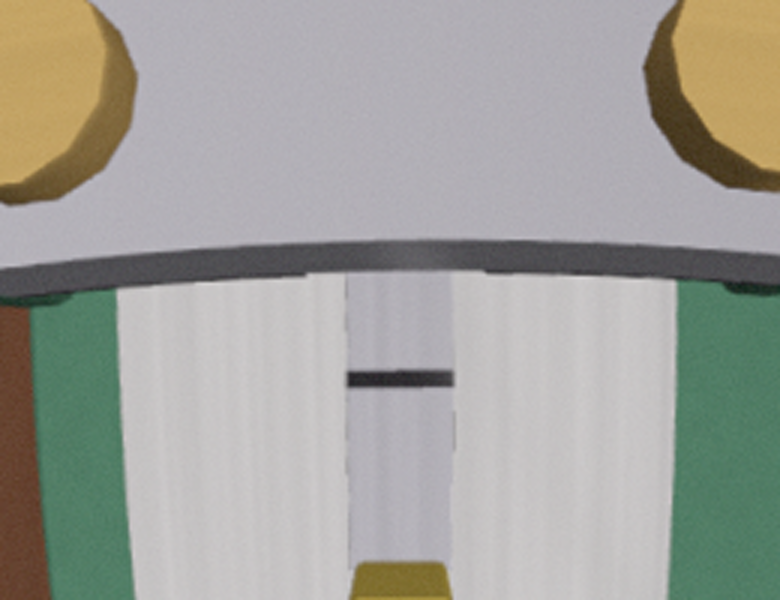

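The blade is in the gap. The mouth spans columns 305-485 at row 271, the blade columns 346-455, and the line is at row 378.

Run:
```python
from h import *
import pickle
c,im=pickle.load(open("w6.pkl","rb"))
q=lambda u,v,z:onplane(c,np.array([(u+.5)/3-.5+120,(v+.5)/3-.5]),z,True)
X=np.array([np.cos(np.radians(96.2)),np.sin(np.radians(96.2))]); Y=np.array([-X[1],X[0]])
m=(q(305,272,.0515)+q(485,270,.0515))/2; l=q(400.5,378,.0495)
print(m,l,(l-m)[:2]@X,(l-m)[:2]@Y)
```

```text
[0.57219661 0.03059014 0.0515    ] [0.57540463 0.01048928 0.0495    ] -0.02032976005038711 -0.0010183798363763703
```

```bash
python3 -m crank '[[0,[0.004,-0.0005,0],0],[0,[0.008,-0.001,0],0],[0,[0.012,-0.001,0],0],[0,[0.016,-0.001,0],0],[0,[0.0202,-0.001,0],0]]'
python3 -m crank '[[0,[0,0,0],0],[0,[0,0,0],0],[0,[0,0,0],0],[0,[0,0,0],0],[0,[0,0,0.0004],0]]'
python3 - <<'E'
from h import *
import pickle
c=cal("wrist"); im=read_camera("wrist"); pickle.dump((c,im),open("w7.pkl","wb"))
cv2.imwrite("pics/w7.png",cv2.resize(im[40:240,120:380],None,fx=3,fy=3,interpolation=cv2.INTER_CUBIC)) 
shift([.5735+.065*.108,.0303-.065*.994,.055],96.2)
E
```

```text
time: 14.98
tool_pos: [0.5781, -0.0348, 0.0555]
ee_rot: [0.0, 0.668, 0.744, 0.0]
wrist_force: [-0.4, 0.6, -1.6]
grip_width: 0.0179
time: 15.4
tool_pos: [0.5782, -0.0356, 0.0551]
ee_rot: [0.0, 0.668, 0.744, 0.0]
wrist_force: [-0.1, 0.2, -0.4]
grip_width: 0.0178
pos [ 0.5781 -0.0356  0.055 ] xyaw 96.17 shift [0.001  0.0025 0.    ] turn -0.0006 F [ 0.   0.6 -0.2] w 0.0177
```

View pics/w7.png

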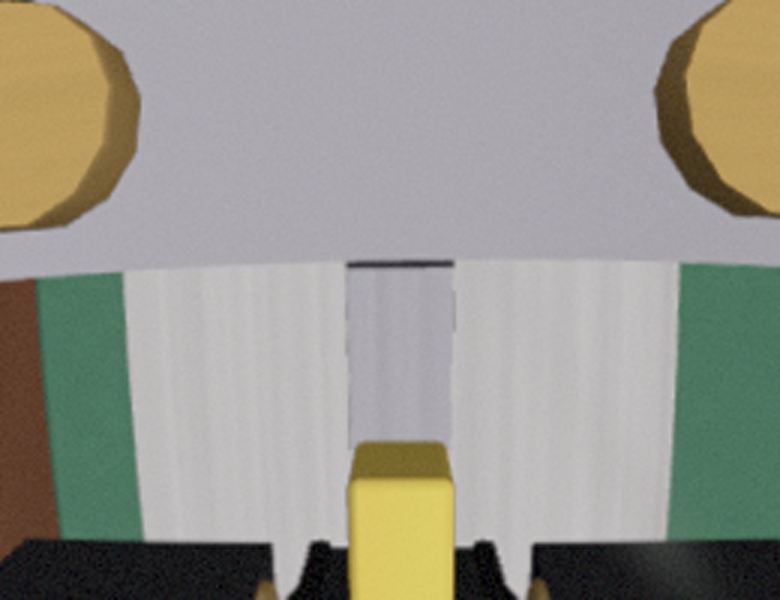

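The line (row 264, columns 346-455) is half showing right at the jaw's edge, which is where it should be. I'll release and rise.

```bash
python3 -m crank '[[0.05,[0,0,0],0],[0.05,[0,0,0],0],[0.05,[0,0,0],0],[0.05,[0,0,0],0],[0.05,[0,0,0],0]]'
python3 -m crank '[[0.05,[0,0,0],0],[0.05,[0,0,0],0],[0.05,[0,0,0],0],[0.05,[0,0,-0.003],0],[0.05,[0,0,-0.01],0]]'
python3 -m crank '[[0.05,[0,0,-0.01],0],[0.05,[0,0,-0.03],0],[0.05,[0,0,-0.06],0],[0.05,[0,0,-0.09],0],[0.05,[0,0,-0.12],0]]'
python3 -m crank '[[0.05,[0,0,-0.03],0],[0.05,[0,0,-0.06],0],[0.05,[0,0,-0.09],0],[0.05,[0,0,-0.11],0],[0.05,[0,0,-0.11],0]]'
python3 -m crank '[[0.05,[0,0,0],0],[0.05,[0,0,0],0],[0.05,[0,0,0],0],[0.05,[0,0,0],0],[0.05,[0,0,0],0]]'
python3 - <<'E'
from h import *
import pickle
c=cal("wrist"); im=read_camera("wrist"); pickle.dump((c,im),open("w8.pkl","wb"))
cv2.imwrite("pics/w8.png",cv2.resize(im,(800,600),interpolation=cv2.INTER_CUBIC)) 
hsv=cv2.cvtColor(im,cv2.COLOR_BGR2HSV); m=cv2.inRange(hsv,(0,150,60),(6,255,255))|cv2.inRange(hsv,(175,150,60),(180,255,255))
n,l,s,ce=cv2.connectedComponentsWithStats(m)
for i in range(1,n):
    if s[i,4]>30: print(s[i],ce[i],onplane(c,ce[i],.218,True))
shift([.578,-.0356,.28],96.2)
E
```

```text
time: 15.87
tool_pos: [0.5782, -0.0353, 0.0552]
ee_rot: [0.0, 0.668, 0.744, 0.0]
wrist_force: [-0.2, -0.1, 0.1]
grip_width: 0.0431
time: 16.28
tool_pos: [0.5773, -0.0352, 0.0646]
ee_rot: [-0.001, 0.668, 0.744, -0.001]
wrist_force: [-0.2, 0.6, -0.8]
grip_width: 0.0498
time: 16.7
tool_pos: [0.578, -0.0356, 0.1875]
ee_rot: [0.0, 0.668, 0.744, 0.0]
wrist_force: [0.2, 0.7, 0.5]
grip_width: 0.0501
time: 17.12
tool_pos: [0.5804, -0.036, 0.3015]
ee_rot: [0.003, 0.668, 0.744, 0.004]
wrist_force: [1.1, -0.6, 0.3]
grip_width: 0.0499
time: 17.53
tool_pos: [0.5776, -0.0352, 0.2941]
ee_rot: [-0.001, 0.668, 0.744, -0.001]
wrist_force: [-0.5, 0.0, 0.4]
grip_width: 0.05
pos [ 0.5777 -0.0353  0.2942] xyaw 96.19 shift [-0.0004  0.0003  0.0142] turn -0.0002 F [0.5 0.4 0.7] w 0.05
```

View pics/w8.png

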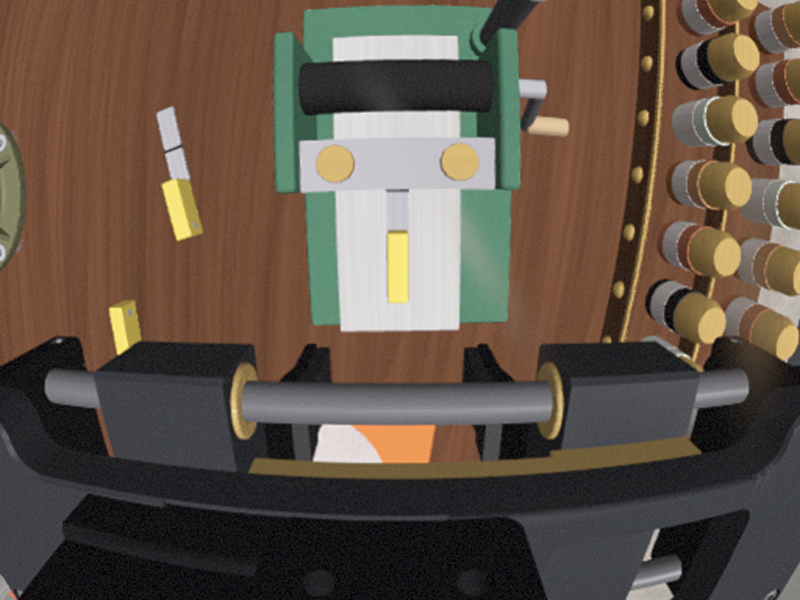

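The gauge lies flat with its line at the jaw (398,190), and it has been released. Next I turn above the knob so the fingers close along the swing direction.

```bash
python3 -m crank '[[0.05,[0.025,-0.002,0],0],[0.05,[0.05,-0.004,0],0],[0.05,[0.075,-0.006,0],0],[0.05,[0.1,-0.007,0],0],[0.05,[0.125,-0.008,0],0]]'
python3 -m crank '[[0.05,[0.025,-0.002,0],0.1],[0.05,[0.05,-0.004,0],0.2],[0.05,[0.075,-0.006,0],0.3],[0.05,[0.1,-0.007,0],0.4],[0.05,[0.115,-0.008,0],0.5]]'
python3 -m crank '[[0.05,[0,0,0],0.1],[0.05,[0,0,0],0.2],[0.05,[0,0,0],0.3],[0.05,[0,0,0],0.4],[0.05,[0,0,0],0.5]]'
python3 -m crank '[[0.05,[0,0,0],0.1],[0.05,[0,0,0],0.2],[0.05,[0,0,0],0.3],[0.05,[0,0,0],0.4],[0.05,[0,0,0],0.5]]'
python3 -m crank '[[0.05,[0,0,0],0.1],[0.05,[0,0,0],0.2],[0.05,[0,0,0],0.3],[0.05,[0,0,0],0.335],[0.05,[0,0,0],0.335]]'
cat > look.py <<'E'
from h import *
import sys
c=cal("wrist"); im=read_camera("wrist")
cv2.imwrite(f"pics/{sys.argv[1]}.png",cv2.resize(im,(800,600),interpolation=cv2.INTER_CUBIC)) 
hsv=cv2.cvtColor(im,cv2.COLOR_BGR2HSV); m=cv2.inRange(hsv,(0,150,60),(6,255,255))|cv2.inRange(hsv,(175,150,60),(180,255,255))
n,l,s,ce=cv2.connectedComponentsWithStats(m)
for i in range(1,n):
    if s[i,4]>30: print(s[i],ce[i],onplane(c,ce[i],.22,True))
shift([.536,.2015,.207],-9); print(read_state()["qpos"])
E
python3 look.py w9
```

```text
time: 18.0
tool_pos: [0.5562, 0.0892, 0.2947]
ee_rot: [-0.0, 0.668, 0.744, -0.0]
wrist_force: [0.0, -0.6, -0.0]
grip_width: 0.0501
time: 18.42
tool_pos: [0.5352, 0.2051, 0.2945]
ee_rot: [-0.001, 0.832, 0.555, -0.0]
wrist_force: [0.9, 0.1, -0.0]
grip_width: 0.0501
time: 18.83
tool_pos: [0.5361, 0.2015, 0.2946]
ee_rot: [0.0, 0.944, 0.331, -0.0]
wrist_force: [-0.3, 0.7, -0.6]
grip_width: 0.0499
time: 19.25
tool_pos: [0.5362, 0.2015, 0.2947]
ee_rot: [0.0, 0.996, 0.087, -0.0]
wrist_force: [0.1, 0.6, -0.2]
grip_width: 0.0503
time: 19.67
tool_pos: [0.5362, 0.2015, 0.2946]
ee_rot: [0.0, 0.997, -0.078, -0.0]
wrist_force: [0.0, -1.0, 0.1]
grip_width: 0.05
[500 186  12  17 154] [505.50649351 193.62337662] [ 0.500573   -0.07386044  0.22      ]
[244 191  18  28 426] [252.42957746 204.73474178] [0.53505637 0.20353673 0.22      ]
[502 367  10  16 102] [507.57843137 374.61764706] [ 0.12471567 -0.21232188  0.22      ]
pos [0.5362 0.2016 0.2947] xyaw -8.89 shift [-0.0001  0.0001  0.0877] turn 0.0019 F [0.4 0.7 0.6] w 0.0497
[-0.93483179  0.13848416  0.59369208  1.55411839 -0.07752622  1.47329909
 -2.06394666]
```

View pics/w9.png

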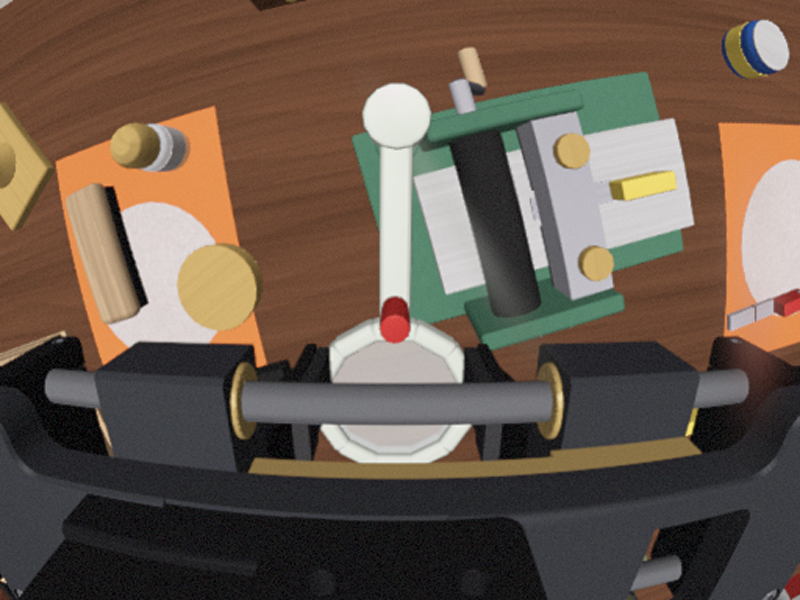

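The knob is at (396,318) midway between the fingers, the post cap at (397,116) and the lens below it.

```bash
python3 -m crank '[[0.05,[0,-0.001,0.02],0],[0.05,[0.001,-0.001,0.045],0],[0.05,[0.001,-0.001,0.07],0],[0.05,[0.001,-0.001,0.083],0],[0.0,[0.001,-0.001,0.087],0]]'
python3 -m crank '[[0,[0,0,0],0],[0,[0,0,0],0],[0,[0,0,0],0],[0,[0,0,0],0],[0,[0,0,0],0]]'
python3 -m crank '[[0,[0,0,0],0],[0,[0,0,0],0],[0,[0,0,0],0],[0,[0,0,0],0],[0,[0,0,0],0]]'
python3 - <<'E'
from h import *
c=cal("wrist"); im=cv2.imread("pics/w9.png")
s=read_state(); print(s["tool_pos"],s["wrist_force"],s["grip_width"])
M=np.array([.573,.0305]); X=np.array([np.cos(np.radians(96.2)),np.sin(np.radians(96.2))]); Y=np.array([-X[1],X[0]])
H=M+.145*X-.09*Y; k=s["tool_pos"][:2]; print("H",H,"|k-H|",np.linalg.norm(k-H))
a0=np.arctan2(*(k-H)[::-1]); a1=np.arctan2(*(M-H)[::-1]); print("theta",(a1-a0)%(2*np.pi))
Rt=R.from_quat(s["ee_rot"][[1,2,3,0]]).as_matrix()
th=(a1-a0)%(2*np.pi); r=np.linalg.norm(k-H)
for f in np.linspace(0,1,7):
    p=H+r*np.array([np.cos(a0+f*th),np.sin(a0+f*th)]); print(round(f*th,3),(Rt.T@np.r_[p-k,0]).round(4),p)
E
```

```text
time: 20.13
tool_pos: [0.5359, 0.2019, 0.2053]
ee_rot: [0.001, 0.997, -0.078, -0.002]
wrist_force: [0.0, 0.5, -0.2]
grip_width: 0.0482
time: 20.55
tool_pos: [0.538, 0.2027, 0.2092]
ee_rot: [-0.001, 0.997, -0.078, 0.001]
wrist_force: [-0.1, 0.7, -0.0]
grip_width: 0.0178
time: 20.97
tool_pos: [0.538, 0.2025, 0.209]
ee_rot: [-0.0, 0.997, -0.078, 0.001]
wrist_force: [0.7, -1.5, 5.6]
grip_width: 0.0152
[0.5379795  0.20245627 0.20904672] [ 0.71883375 -1.46373432  5.63844914] 0.015248439149793215
H [0.64681368 0.18437183] |k-H| 0.11032645324785134
theta 1.2881736252969471
0.0 [0. 0. 0.] [0.5379795  0.20245627]
0.215 [ 0.0023  0.0235 -0.    ] [0.5366253  0.17885395]
0.429 [ 0.0096  0.046  -0.    ] [0.54033067 0.155505  ]
0.644 [ 0.0215  0.0664 -0.    ] [0.54892546 0.13348153]
0.859 [ 0.0375  0.0838 -0.    ] [0.56201503 0.11379482]
1.073 [ 0.0569  0.0974 -0.    ] [0.57899833 0.09734882]
1.288 [ 0.0787  0.1066 -0.    ] [0.59909554 0.08489869]
```

```bash
python3 -m crank '[[0,[0.0002,0.007,0],-0.064],[0,[0.0009,0.014,0],-0.128],[0,[0.002,0.021,0],-0.192],[0,[0.0036,0.028,0],-0.257],[0,[0.0056,0.0349,0],-0.322]]'
python3 -m crank '[[0,[0.0002,0.007,0],-0.064],[0,[0.0009,0.014,0],-0.128],[0,[0.002,0.021,0],-0.192],[0,[0.0036,0.028,0],-0.257],[0,[0.0056,0.0349,0],-0.322]]'
python3 -m crank '[[0,[0.0002,0.007,0],-0.064],[0,[0.0009,0.014,0],-0.128],[0,[0.002,0.021,0],-0.192],[0,[0.0036,0.028,0],-0.257],[0,[0.0056,0.0349,0],-0.322]]'
```

```text
time: 21.38
tool_pos: [0.5375, 0.1697, 0.209]
ee_rot: [-0.002, 0.996, 0.085, 0.001]
wrist_force: [-0.7, 4.6, 5.4]
grip_width: 0.0151
time: 21.8
tool_pos: [0.5482, 0.1362, 0.209]
ee_rot: [-0.002, 0.97, 0.244, 0.0]
wrist_force: [-3.5, 3.6, 6.8]
grip_width: 0.0152
time: 22.22
tool_pos: [0.5693, 0.108, 0.209]
ee_rot: [-0.002, 0.918, 0.396, 0.0]
wrist_force: [-4.0, 4.5, 7.7]
grip_width: 0.0151
```

```bash
python3 -m crank '[[0,[0.0002,0.007,0],-0.064],[0,[0.0009,0.014,0],-0.128],[0,[0.002,0.021,0],-0.192],[0,[0.0036,0.028,0],-0.257],[0,[0.0056,0.0349,0],-0.322]]'
python3 -m crank '[[0,[0,0,0],0],[0,[0,0,0],0],[0,[0,0,0],0],[0,[0,0,0],0],[0,[0,0,0],0]]'
python3 -c "
from h import *
shift([.5991,.0849,.209],65)
c=cal('top'); im=read_camera('top'); cv2.imwrite('pics/t2.png',cv2.resize(im[80:320,150:450],None,fx=2.6,fy=2.5,interpolation=cv2.INTER_CUBIC))"
```

```text
time: 22.63
tool_pos: [0.5984, 0.0883, 0.209]
ee_rot: [-0.002, 0.843, 0.539, 0.0]
wrist_force: [-5.3, 4.3, 7.7]
grip_width: 0.0153
time: 23.05
tool_pos: [0.5998, 0.0877, 0.2091]
ee_rot: [-0.001, 0.843, 0.537, 0.002]
wrist_force: [0.4, 2.9, 5.1]
grip_width: 0.0148
pos [0.5998 0.0877 0.2091] xyaw 64.99 shift [-0.0028  0.0005  0.    ] turn -0.0002 F [0.4 2.9 5.1] w 0.0148
```

```bash
python3 -m crank '[[0.04,[0,0,0],0],[0.04,[0,0,0],0],[0.04,[0,0,0],0],[0.04,[0,0,0],0],[0.04,[0,0,0],0]]'
python3 -m crank '[[0.04,[0,0,0],0],[0.04,[0,0,0],0],[0.04,[0,0,-0.01],0],[0.04,[0,0,-0.03],0],[0.04,[0,0,-0.06],0]]'
python3 -m crank '[[0.04,[0,0,-0.03],0],[0.04,[0,0,-0.06],0],[0.04,[0,0,-0.09],0],[0.04,[0,0,-0.11],0],[0.04,[0,0,-0.12],0]]'
python3 -m crank '[[0.04,[0,0,0],0],[0.04,[0,0,0],0],[0.04,[0,0,0],0],[0.04,[0,0,0],0],[0.04,[0,0,0],0]]'
python3 - <<'E'
from h import *
import pickle
c=cal("wrist"); im=read_camera("wrist"); pickle.dump((c,im),open("w10.pkl","wb"))
cv2.imwrite("pics/w10.png",cv2.resize(im,(800,600),interpolation=cv2.INTER_CUBIC)); shift([0,0,0],0)
E
```

```text
time: 23.52
tool_pos: [0.5991, 0.0851, 0.2076]
ee_rot: [-0.0, 0.844, 0.536, -0.0]
wrist_force: [-0.5, 0.2, 0.1]
grip_width: 0.0372
time: 23.93
tool_pos: [0.5978, 0.0852, 0.2669]
ee_rot: [-0.001, 0.844, 0.536, -0.002]
wrist_force: [0.7, 0.5, 0.3]
grip_width: 0.0399
time: 24.35
tool_pos: [0.6002, 0.0852, 0.3924]
ee_rot: [0.001, 0.844, 0.536, 0.003]
wrist_force: [0.1, 0.0, 0.6]
grip_width: 0.0402
time: 24.77
tool_pos: [0.5987, 0.0855, 0.3865]
ee_rot: [-0.0, 0.844, 0.536, -0.001]
wrist_force: [-0.5, -0.1, -0.4]
grip_width: 0.0402
pos [0.5989 0.0854 0.3869] xyaw 64.85 shift [-0.3313 -0.5052  0.3881] turn 1.1319 F [-0.2 -0.1  0. ] w 0.0397
```

View pics/w10.png

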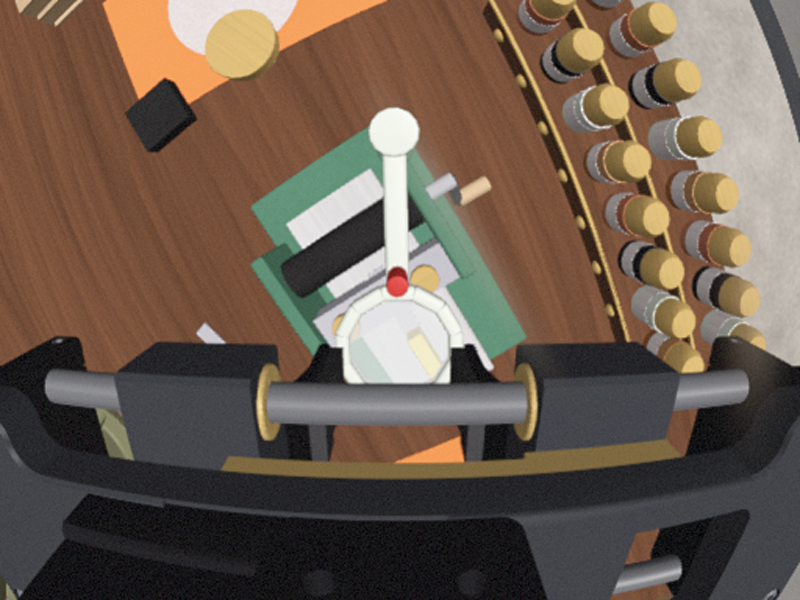

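The post cap is at (395,132), the knob at (397,285) and the lens ring spans columns 336-464 with its top at row 284. The gauge is visible through the lens.

Run:
```python
from h import *
import pickle
c,im=pickle.load(open("w10.pkl","rb"))
f=lambda u,v,z:onplane(c,px(u,v),z,True)[:2]
M=np.array([.573,.0305]); H=f(395,132,.2); H2=np.array([.6468,.1844])
k=f(397.5,282,.236); print("H",H,"knob",k)
for h in (H,H2):
    d=k-h; e=h+.171*d/np.linalg.norm(d); print(np.linalg.norm(d),"lens",e,"dist",np.linalg.norm(e-M))
a,b=f(336,342,.19),f(464,340,.19); print("ring mid",(a+b)/2,np.linalg.norm(a-b),np.linalg.norm((a+b)/2-M))
# gauge via top camera
ct=cal("top"); im=read_camera("top")
cv2.imwrite("pics/t3.png",cv2.resize(im[110:300,170:440],None,fx=2.9,fy=2.9,interpolation=cv2.INTER_CUBIC))
```

```text
H [0.64478956 0.18436134] knob [0.60119094 0.0873453 ]
0.10636235953261665 lens [0.57469555 0.02838752] dist 0.002708775663496676
0.10723712878927537 lens [0.57407193 0.02963686] dist 0.001376242650775786
ring mid [0.57772308 0.03250582] 0.105665458604896 0.005131357556986157
```

```bash
python3 -c "
from cell import *
print(sign_off(), read_state()['time'])"
```

```text
the job is handed in; nothing more can be done
the job is handed in; nothing more can be done
```

I slid the yellow gauge from the white plate (the one farthest to the robot's right) into the gap and released it there. Then I swung the magnifier over the mouth by its red knob and handed the job in. `sign_off` gives no verdict. The last clock reading was 24.8 s, with only one camera call after it.

- **Gauge:** Before release, about half of the black line was showing at the jaw's edge. I put it within about 1 mm of the jaw's front face and 1–2 mm of the gap's middle. The view after release showed it flat and straight on the bed. I did not measure it again after that; the arm rose clear and never went back near it.
- **Lens:** Three estimates put its centre 1.4, 2.7 and 5.1 mm from the mouth's middle, against a limit of 25 mm. They differ by a few millimetres because they come from different points in the same picture.
- **Other things:** I kept clear of the red gauge, tins, flasks, brush and heel block, and noticed none out of place. I did not measure their positions at the end. The hand was about 0.39 m up and touching nothing when I handed in.
- **What went wrong:** My first grasp lifted before the slow fingers had closed. The gauge had not moved, so I reopened, went back down and gripped it properly.

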